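Set the inspection lamp to step 4 and start it

ROBOT

A 7-joint arm with a two-finger parallel gripper is mounted at the origin on the work surface. World frame = base frame: x ahead of the robot, y to its left, z up, the work surface at z = 0. Lengths are in mm, angles in rad, forces in N, time in s.
With the tool pointing down it reaches from about 425 to 975 mm from the base axis. Payload 16.7 kg.
Tool frame: the origin (TCP) lies midway between the tips of the shut fingers; the grasp point (between the pads) lies 19 mm behind it (robot.grip_point_offset is the distance from the TCP to the grasp point, in mm); z points along the fingers, y is the line along which they close (so a half turn about z gives the same grasp; the last joint's range is limited). The gripper opens to 85 mm and grips with 20 to 120 N. Pads are 22 mm wide; open, the fingers measure 114 mm over their backs; the gripper's body (76 mm by 85 mm) begins 54 mm behind the grasp point. The pads swing forward as they close: fully open they stand 13 mm farther back than shut.
Start: joints at [-1.379, 0.426, 0.074, 1.606, -0.034, 1.111, -0.067], TCP at [225.616, 636.139, 231.302] pointing down, gripper open.
Joint ranges: [-2.85, 2.85], [-0.5, 2.14], [-1.23, 1.37], [0.21, 2.46], [-1.02, 4.16], [0.16, 2.05], [-2.73, 2.73]. Speed limits (rad/s): [1.89, 1.89, 2.39, 2.39, 3.01, 3.01, 3.01].

INTERFACE

Orientations are given as a rotation vector (axis times angle).
In Python, from plant import robot gives the robot as it stands.
- The arm moves only by the tool carry_out, never from a script. Its argument "commands" is a list that holds one entry, the list of rows, each a list of 7 numbers: the turn, a rotation vector about the tool's x, y, z each as a share of 2 rad, from -1 to 1, then the shift along the tool's x, y, z each as a share of 0.15 m, from -1 to 1, then the closure, from 0 (fully open) to 1 (shut). In form: [[[wx, wy, wz, dx, dy, dz, jaw], ...]]. A call has 1 to 10 rows; each row is the pose to reach, as a shift and turn from the pose commanded when the call began, along the tool's axes at that moment; what a row does not reach only later rows make up. A row lasts 1/12 s, in which the tool goes at most 41.7 mm and 7.16 degrees, less where a joint would pass 70% of its speed; a pose out of reach is approached as far as the arm can. A call with a number of a shift or a turn outside -1 to 1 is refused whole. A call with a gripper value outside its range is refused whole. The fingers move at their own pace and stop on an object; "force" is the grip in N (left out, the last holds). Time passes only in rows, so rows that repeat a pose let the fingers close. It gives the time, the measured TCP pose, the force, the opening and the grip force at its end, in the units of the state.
- robot.state(): the state, without advancing time (a new reading comes with each control period).
- robot.grab_frame(name): name is "scene" or "side" or "wrist"; returns the picture (420x560x3 uint8, blue, green, red); there is no depth.
- robot.camera_info(name): a dict with "vfov" (degrees; the focal length in pixels is half the picture's height over the tangent of half this angle, whatever the lens; pixels are square), "cx", "cy" (the principal point, pixels), "cam_to_world" (4x4, takes a point from camera to world coordinates); the wrist camera has in their place "tool_from_camera" (4x4, takes a point from camera to tool coordinates, whose origin is the TCP and whose axes are the flange's). Camera axes: x right, y up, looking along -z (the intrinsics and any distortion apply to the point x, -y, -z); pixel columns grow to the right and rows downward; lengths in mm; the calibration is good to about 2 mm. A picture is of the moment at which its call begins: read the wrist's pose just before it. camera_info takes no time and is no camera call.
- robot.finish_job(): hands the job in; it is judged then, once.
Trained networks look in the newest picture that a camera, given by its name, has taken for a name from the list of things; names that differ only in an ending like _2 or _b are one class to them, and where a whole thing is asked for, a point or a joint stands for the part that bears it (a point fixed in the world has none). Each returns a list of dicts, best first, with "conf" (0 to 1); they miss things now and then, are a little off and sometimes report something else, mostly with a low value. They report only what shows in the picture. A call takes as long as a camera call.
- robot.spot_in(camera, label): "location" ([x, y, z] in mm, in world coordinates, good to about 4 mm: the middle of the surface that is visible of it).
- robot.masks_of(camera, label): "pixels" (420x560 bool, what is visible of it).
The state is a dict: "t": time; "qpos": joint angles; "qvel": joint speeds; "joint_efforts": joint torques, N m; "tool_pos": TCP position; "eef_rot": TCP orientation; "wrist_force": force on the tool from outside, world axes, zero at the start; "wrist_torque": the same for the moment, N m; "finger_gap": opening from 0.0 (shut) to 1.0 (fully open); "grip_force": force on a finger pad.
Only numpy, scipy, OpenCV 4.12 (cv2) and the standard library are available. Lean on these libraries where they do the work, as an engineer would, in place of code of your own. Each camera call takes 0.05 s, during which the arm holds its last target. There are 200 camera calls.

TASK

With a fingertip, gently push the lever of the lamp control unit's rotary selector clockwise (seen from above), click by click, to step 4, the fourth round mark after the square off mark, without running past it. Then press the round start button all the way down and let it come back up. Do not grip or lift anything, and leave the control unit and the parts standing around it where they are.

Things in the scene. Friction and masses are not known exactly. Their poses are not given: they have to be found in the camera images.
- unit: Loose lamp control unit, a grey box 190 (x) by 290 (y) by 75 mm high with a flat aluminium top, about 3 kg, on rubber feet; slides at a side push of about 20 N. Origin at the centre of its underside, z up. In its frame the selector's axis is at x -15, y +60 mm and the start button at x -30, y -90 mm.
- mark_off (a point): The flat black square mark (12 mm) on the unit's top that means off. Seen from the selector's axis, 67 mm away, it lies 75 degrees counter-clockwise from the unit's +x. Clockwise from it, 30 degrees apart, follow five round black marks that grow in size: steps 1 to 5.
- mark_4 (a point): The fourth round mark (12 mm across) on the unit's top, step 4, 67 mm from the selector's axis, 45 degrees clockwise from the unit's +x. Only the larger step 5 mark lies beyond it.
- selector (a joint): Selector angle, rad, growing clockwise seen from above: 0 = off, a click each 0.5236; step 4 = 2.094, step 5 = 2.618; stop 2.72. The lever points at the mark of its step. Starts at off, step 1 or 2. A spring detent resists with up to about 0.2 N m (5 N at 38 mm from the axis); past half-way between steps it snaps on by itself into the next and stays there.
- selector_axis (a point): On the selector's upright axis, at lever mid-height, 18 mm above the unit's top; x along the lever, z up. Black selector: round skirt 48 mm across, 7 mm high; hub 38 mm across, 26 mm high; one straight lever 12 mm wide, flat upright sides, ending 56 mm from the axis, its underside 8 and its top 28 mm above the unit's top, with a white line along it.
- selector_tip (a point): Middle of the lever's end face, 56 mm from the axis, 18 mm above the unit's top.
- start (a joint): Travel of the start button, m: 0 = up, 0.006 = fully down; a spring button, fully down takes 5 N, comes back up by itself.
- start_top (a point): Centre of the top face of the grey round start button, 28 mm across, 22 mm above the unit's top, in a black housing 44 mm across and 12 mm high. It is pressed straight down.
- rotor: Bystander: loose steel bladed wheel, 112 mm across, with an upright shaft 16 mm across, 120 mm high overall, 0.7 kg. Origin at the centre of its underside.
- beaker: Bystander: loose white plastic beaker, 72 mm across, 85 mm high. Origin at the centre of its underside.
- stepblock: Bystander: loose steel step block 30 by 90 mm, 36 mm high. Origin at the centre of its underside.

How it is judged:
By the outcome, as a careful person would: the job done as asked, in the order asked, and still so for the second after the job is handed in, with the robot touching nothing.
It also fails if it takes over 64 s, if anything falls off the work surface, if the arm or the gripper's body presses on something with over 40 N, if the wrist force passes 120 N, or if a joint passes its speed limit or range.

## Working session

There is one attempt and no reset: what is moved stays moved. The work goes in short steps, Python scripts to look and compute and a tool call to move; the robot and the scene stay as the last step left them, time stands still between calls to the robot, and variables do not carry over. Pictures are saved under pics/ and viewed, at most 10 in all, crops included, and the job is handed in when it is done.

Besides the shell and the picture viewer there is one more tool, called after "Request:" by a JSON object that holds its "api" and its "payload", one argument or row to a line. carry_out: Moves the arm, as the interface text tells. Its arguments: {"type":"object","properties":{"commands":{"type":"array","items":{"type":"array","items":{"type":"array","items":{"type":"number"}}}},"force":{"type":"number"}},"required":["commands"]}

```bash
mkdir -p pics; cat > h.py <<'E'
import numpy as np, cv2
from plant import robot
from scipy.spatial.transform import Rotation as R
E
python3 - <<'E'
from h import *
s=robot.state(); print(s['t'],s['tool_pos'],s['eef_rot'],s['finger_gap'])
ims=[]
for c in ("scene","side","wrist"):
    im=robot.grab_frame(c); cv2.imwrite(f"pics/{c}0.png",im)
    i=robot.camera_info(c); print(c,{k:(np.round(v,3).tolist()) for k,v in i.items() if not isinstance(v,str)})
    for l in ("unit","selector_axis","selector_tip","mark_off","mark_4","start_top","rotor","beaker","stepblock"):
        r=robot.spot_in(c,l); print(l,[(np.round(d['location']).tolist(),round(d['conf'],2)) for d in r[:2]])
E
```

```text
0.0 [225.509881   635.78271462 230.60150662] [-5.32845134e-01 -3.09594588e+00  2.05094593e-03] 1.0017331325812007
scene {'vfov': 53.378, 'cx': 286.322, 'cy': 210.358, 'cam_to_world': [[0.073, -0.833, 0.548, 1106.006], [0.997, 0.059, -0.042, 0.94], [0.003, 0.55, 0.835, 831.123], [0.0, 0.0, 0.0, 1.0]]}
unit [([618.0, 43.0, 75.0], 0.61)]
selector_axis [([567.0, 101.0, 100.0], 0.78), ([590.0, -48.0, 95.0], 0.64)]
selector_tip [([554.0, 102.0, 100.0], 0.92)]
mark_off [([618.0, 48.0, 73.0], 0.87)]
mark_4 [([617.0, 47.0, 77.0], 0.66), ([768.0, 52.0, 22.0], 0.6)]
start_top []
rotor [([544.0, 275.0, 20.0], 0.84)]
beaker [([642.0, -208.0, 53.0], 0.61)]
stepblock [([770.0, 55.0, 25.0], 0.7)]
side {'vfov': 46.103, 'cx': 271.502, 'cy': 209.983, 'cam_to_world': [[0.669, 0.439, -0.599, -59.809], [-0.743, 0.389, -0.545, -587.37], [-0.006, 0.81, 0.587, 766.16], [0.0, 0.0, 0.0, 1.0]]}
unit [([548.0, 14.0, 79.0], 0.56)]
selector_axis [([552.0, 97.0, 100.0], 0.81), ([582.0, -53.0, 98.0], 0.55)]
selector_tip []
mark_off [([547.0, 16.0, 78.0], 0.88)]
mark_4 [([550.0, 20.0, 83.0], 0.76), ([551.0, 96.0, 100.0], 0.44)]
start_top [([582.0, -51.0, 97.0], 0.48)]
rotor [([532.0, 276.0, 16.0], 0.73)]
beaker [([585.0, -48.0, 99.0], 0.62), ([640.0, -212.0, 60.0], 0.58)]
stepblock [([774.0, 36.0, 28.0], 0.57)]
wrist {'vfov': 70.59, 'cx': 279.795, 'cy': 210.973, 'tool_from_camera': [[-0.0, 0.947, 0.321, 84.599], [1.0, 0.0, 0.001, 1.025], [0.001, 0.321, -0.947, -143.339], [0.0, 0.0, 0.0, 1.0]]}
unit []
selector_axis []
selector_tip []
mark_off []
mark_4 []
start_top []
rotor [([503.0, 268.0, 13.0], 0.71)]
beaker []
stepblock []
```

View pics/scene0.png

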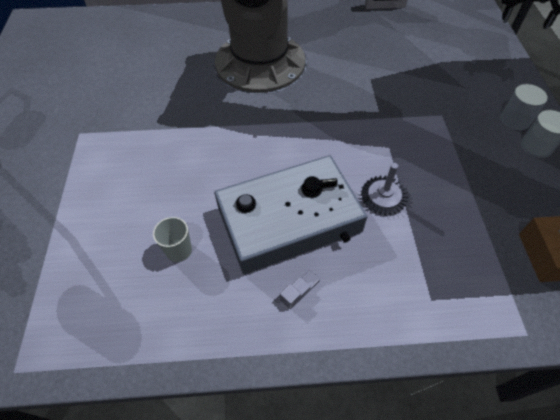

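View pics/side0.png

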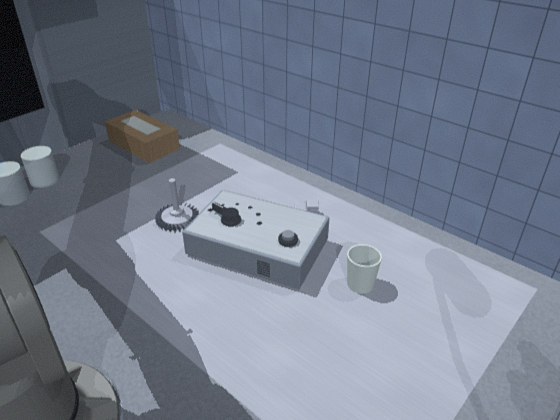

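The scene picture shows the selector at about (313,187) with its lever pointing right at the square off mark (341,186). The five round marks curve clockwise to (287,204) and the button is at (246,203). The side view agrees: selector (230,215), button (288,239), and the rotor stands just beyond the lever end. I'll go above the unit with the fingers shut.

Request:
{"api": "carry_out", "payload": {
  "commands": [
    [[0, 0, 0, -0.9, -0.73, 0, 1], [0, 0, 0, -0.9, -0.73, 0, 1], [0, 0, 0, -0.9, -0.73, 0, 1], [0, 0, 0, -0.9, -0.73, 0, 1], [0, 0, 0, -0.9, -0.73, 0, 1], [0, 0, 0, -0.9, -0.73, 0, 1]]
  ]
}}

```text
t: 2.0
tool_pos: [318.8, 484.9, 231.9]
eef_rot: [0.54, 3.094, 0.0]
wrist_force: [0.2, 1.0, -0.6]
finger_gap: 0.146
grip_force: 0.0
```

Request:
{"api": "carry_out", "payload": {
  "commands": [
    [[0, 0, 0, -0.9, -0.73, 0, 1], [0, 0, 0, -0.9, -0.73, 0, 1], [0, 0, 0, -0.9, -0.73, 0, 1], [0, 0, 0, -0.9, -0.73, 0, 1], [0, 0, 0, -0.9, -0.73, 0, 1], [0, 0, 0, -0.9, -0.73, 0, 1]]
  ]
}}

```text
t: 2.5
tool_pos: [408.5, 337.4, 231.6]
eef_rot: [0.539, 3.094, 0.0]
wrist_force: [-0.9, -0.4, -0.1]
finger_gap: 0.003
grip_force: 0.0
```

Request:
{"api": "carry_out", "payload": {
  "commands": [
    [[0, 0, 0, -0.9, -0.73, 0, 1], [0, 0, 0, -0.9, -0.73, 0, 1], [0, 0, 0, -0.9, -0.73, 0, 1], [0, 0, 0, -0.9, -0.73, 0, 1], [0, 0, 0, -0.9, -0.73, 0, 1], [0, 0, 0, -0.9, -0.73, 0, 1]]
  ]
}}

```text
t: 3.0
tool_pos: [498.8, 189.6, 231.4]
eef_rot: [0.538, 3.095, -0.0]
wrist_force: [0.8, 1.3, -0.4]
finger_gap: -0.0
grip_force: 0.0
```

Request:
{"api": "carry_out", "payload": {
  "commands": [
    [[0, 0, 0, -0.9, -0.73, 0, 1], [0, 0, 0, -0.9, -0.73, 0, 1], [0, 0, 0, -0.9, -0.73, 0, 1], [0, 0, 0, -0.9, -0.73, 0, 1], [0, 0, 0, -0.9, -0.73, 0, 1], [0, 0, 0, -0.9, -0.73, 0, 1], [0, 0, 0, -0.9, -0.73, 0, 1], [0, 0, 0, -0.9, -0.73, 0, 1]]
  ]
}}

```text
t: 3.67
tool_pos: [587.8, 45.3, 231.1]
eef_rot: [-0.528, -3.096, -0.001]
wrist_force: [0.3, 1.1, -0.0]
finger_gap: 0.0
grip_force: 0.0
```

```bash
python3 - <<'E'
from h import *
s=robot.state(); im=robot.grab_frame("wrist"); cv2.imwrite("pics/w1.png",im); np.save("p1.npy",np.r_[s['tool_pos'],s['eef_rot']])
print({k:v for k,v in robot.camera_info("wrist").items() if k not in('tool_from_camera',)})
for l in ("selector_axis","selector_tip","mark_off","mark_4","start_top","rotor"):
    r=robot.spot_in("wrist",l); print(l,[(np.round(d['location']).tolist(),round(d['conf'],2)) for d in r[:3]])
g=cv2.cvtColor(im,cv2.COLOR_BGR2GRAY); n,L,st,c=cv2.connectedComponentsWithStats((g<50).astype('uint8'))
for i in range(1,n):
    if 25<st[i,4]<6000: print(np.round(c[i],1),st[i])
E
```

```text
{'vfov': 70.59024255031285, 'cx': 279.7949749639992, 'cy': 210.97319399782512}
selector_axis [([554.0, 102.0, 102.0], 0.76)]
selector_tip [([553.0, 102.0, 100.0], 0.83)]
mark_off [([569.0, 67.0, 74.0], 0.64)]
mark_4 [([568.0, 67.0, 77.0], 0.76)]
start_top [([580.0, -46.0, 98.0], 0.9)]
rotor [([531.0, 277.0, 18.0], 0.87), ([553.0, 102.0, 105.0], 0.48)]
[554.4   5.1] [546   0  14  13  82]
[459.1  71.1] [454  51  16  35 135]
[331.9 143.1] [ 296  113   97   60 2544]
[385.8 156.9] [382 154   8   7  44]
[369.3 187.9] [365 184   9   9  54]
[278.3 198.9] [273 193  12  12 109]
[341.1 207.1] [337 203   9   9  66]
[197.4 221.1] [174 204  43  41 906]
[308.5 211.2] [304 206  10  11  83]
[397.4 215.4] [392 212  11   7  28]
[144.2 242.7] [140 239   9   7  26]
[176.3 261.1] [157 243  40  39 156]
[105.9 247.4] [102 244  12   8  38]
[141.5 249.7] [127 244  24  12  51]
[109.6 259.9] [105 257  12   8  33]
[134.5 283.1] [  88  257   95   65 2517]
[ 90.8 310. ] [  66  290   56   45 1729]
```

View pics/w1.png

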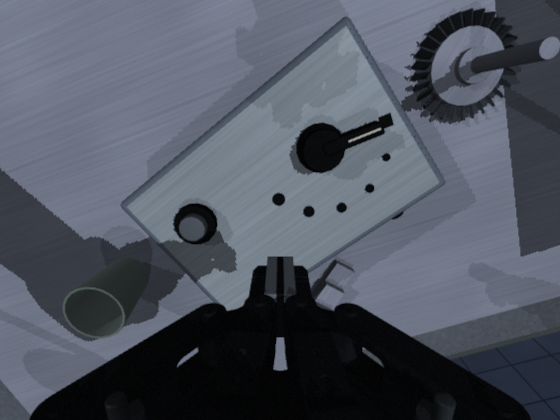

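The wrist view shows the lever (white line near (363,133)) pointing at the square off mark (388,119), so it starts at off. The round marks 1 to 5 run from (386,157) to (278,199), and step 4 is at (308,211). Next I'll fit the unit's pose.

```bash
cat >> h.py <<'E'
from scipy.optimize import least_squares
def proj(P,info,T):  # T cam_to_world
    p=(np.asarray(P)-T[:3,3])@T[:3,:3]; f=210/np.tan(np.radians(info['vfov']/2))
    return np.c_[info['cx']+f*p[:,0]/-p[:,2], info['cy']+f*p[:,1]/p[:,2]]
def wristT(pose):
    A=np.eye(4);A[:3,:3]=R.from_rotvec(pose[3:]).as_matrix();A[:3,3]=pose[:3]
    return A@np.array(robot.camera_info("wrist")['tool_from_camera'])
a=np.radians(75-30*np.arange(1,6))
MARKS=np.c_[-15+67*np.cos(a),60+67*np.sin(a),75+0*a]
def U(v,P): # v: x,y,yaw,dz
    return R.from_euler('z',v[2]).apply(P)+[v[0],v[1],v[3] if len(v)>3 else 0]
E
python3 - <<'E'
from h import *
p=np.load("p1.npy"); T=wristT(p); i=robot.camera_info("wrist")
px=np.array([[385.8,156.9],[369.3,187.9],[341.1,207.1],[308.5,211.2],[278.3,198.9]])
for n in (3,4):
    r=least_squares(lambda v:(proj(U(v,MARKS),i,T)-px).ravel(),[593,43,.23,0][:n],x_scale=[1,1,.01,1][:n])
    print(n,r.x,np.round(r.fun,1))
v=r.x
# scene check
for c,g in (("scene",None),("side",None)):
    ci=robot.camera_info(c); im=cv2.imread(f"pics/{c}0.png",0)
    P=np.r_[MARKS]; q=proj(U([*v[:3]],P),ci,np.array(ci['cam_to_world']))
    n,L,st,cc=cv2.connectedComponentsWithStats((im<55).astype('uint8'))
    k=[np.argmin(np.hypot(*(cc-x).T)) for x in q]
    print(c,np.round(q,1).tolist(),np.round(cc[k]-q,1).tolist(),st[k,4])
q=proj(U(v[:3],[[-30,-90,97],[-30,-90,75],[-15,60,103]]),i,T);print("wrist start top, axis top",q)
print("start",U(v[:3],[[-30,-90,97],[-15,60,75]]),"tool yaw y",np.degrees(np.arctan2(*R.from_rotvec(p[3:]).as_matrix()[[1,0],1])))
E
```

```text
3 [5.86936168e+02 4.75116849e+01 3.10460992e-01] [-0.2  0.1 -0.2  0.   0.1  0.   0.1 -0.2  0.3 -0. ]
4 [5.86555349e+02 4.73867792e+01 3.10403352e-01 1.21623902e+00] [-0.  -0.1 -0.1  0.   0.1  0.1 -0.  -0.1  0.   0. ]
scene [[339.8, 197.6], [330.9, 207.9], [316.3, 212.9], [300.4, 211.0], [287.8, 202.8]] [[0.2, 1.4], [-0.4, 1.1], [-0.5, 1.0], [-0.4, 1.0], [-0.4, 1.0]] [ 1  2  6  9 12]
side [[222.3, 204.3], [236.6, 203.4], [249.4, 206.8], [257.6, 213.6], [258.7, 222.5]] [[1.2, 3.7], [-1.8, 6.4], [0.6, 0.2], [-0.1, 0.4], [0.3, 0.5]] [2 5 1 2 3]
wrist start top, axis top [[191.48341438 229.23192681]
 [197.25183901 221.51803936]
 [323.51847613 151.03352528]]
start [[585.47888205 -47.47544307  97.        ]
 [553.94562817  99.93776495  75.        ]] tool yaw y 70.633564030908
```

```bash
cat >> h.py <<'E'
AX=np.array([554.5,100.0]); TH0=92.8
def target(ang,d,z,r=40):   # ang: lever angle clockwise from off, deg; finger on its ccw side
    t=np.radians(TH0-ang); e=np.array([np.cos(t),np.sin(t)]); n=np.array([-e[1],e[0]])
    Y=np.r_[e,0]; Z=np.array([0,0,-1.]); M=np.c_[np.cross(Y,Z),Y,Z]
    return np.r_[AX+r*e+d*n,z],M
def rows(base,tg):
    b,M=base
    return [np.round(np.r_[R.from_matrix(M.T@m).as_rotvec()/2,(M.T@(p-b))/150],3).tolist() for p,m in tg]
def now():
    s=robot.state(); return np.array(s['tool_pos']),R.from_rotvec(s['eef_rot']).as_matrix()
E
python3 - <<'E'
from h import *
print(rows(now(),[target(0,32,140),target(0,32,89)]))
E
```

```text
[[0.0, 0.0, -0.195, 0.635, 0.447, 0.609], [0.0, 0.0, -0.195, 0.635, 0.447, 0.949]]
```

Request:
{"api": "carry_out", "payload": {
  "commands": [
    [[0, 0, -0.195, 0.635, 0.447, 0.4, 1], [0, 0, -0.195, 0.635, 0.447, 0.5, 1], [0, 0, -0.195, 0.635, 0.447, 0.6, 1], [0, 0, -0.195, 0.635, 0.447, 0.6, 1], [0, 0, -0.195, 0.635, 0.447, 0.6, 1], [0, 0, -0.195, 0.635, 0.447, 0.6, 1], [0, 0, -0.195, 0.635, 0.447, 0.6, 1]]
  ]
}}

```text
t: 4.6
tool_pos: [521.5, 137.5, 141.9]
eef_rot: [-0.075, 3.14, -0.0]
wrist_force: [0.7, 0.3, 0.5]
finger_gap: 0.002
grip_force: 0.0
```

```bash
python3 - <<'E'
from h import *
b=now(); print(robot.state()['tool_pos'],rows(b,[target(0,32,89)]))
im=robot.grab_frame("wrist"); cv2.imwrite("pics/w2.png",im)
s=robot.state(); np.save("p2.npy",np.r_[s['tool_pos'],s['eef_rot']])
E
```

```text
[521.49335532 137.46598496 141.93141308] [[-0.0, 0.0, -0.0, 0.006, 0.006, 0.353]]
```

View pics/w2.png

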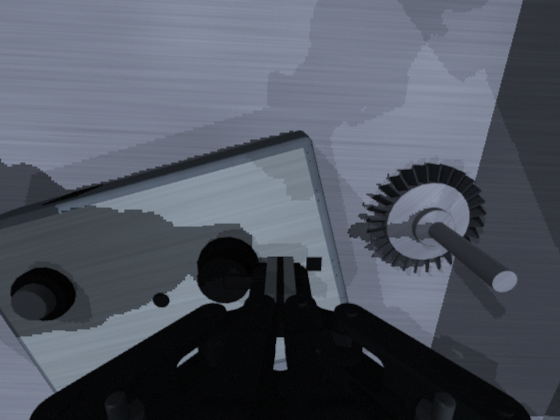

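The wrist view shows the hub at (228,270) and the square mark at (314,264). The shut fingertips at (281,260) hang on the robot side of the lever, so it's clear to lower them.

Request:
{"api": "carry_out", "payload": {
  "commands": [
    [[0, 0, 0, 0.005, 0.005, 0.15, 1], [0, 0, 0, 0.005, 0.005, 0.3, 1], [0, 0, 0, 0.005, 0.005, 0.36, 1], [0, 0, 0, 0.005, 0.005, 0.36, 1], [0, 0, 0, 0.005, 0.005, 0.36, 1]]
  ]
}}

```text
t: 5.07
tool_pos: [520.5, 138.0, 87.9]
eef_rot: [-0.075, 3.141, -0.0]
wrist_force: [0.6, 0.4, 0.5]
finger_gap: -0.005
grip_force: 0.0
```

```bash
python3 - <<'E'
from h import *
s=robot.state(); print(s['tool_pos'],s['wrist_force'])
b=now(); np.savez("base.npz",p=b[0],M=b[1])
for r in rows(b,[target(0,d,89) for d in (28,24,20,17)]+[target(a,17,89) for a in (3,6,9,12,15,18)]): print(r)
E
```

```text
[520.50877818 138.04156203  87.87808511] [0.59637449 0.37398298 0.47227657]
[-0.0, 0.0, -0.0, -0.027, 0.002, -0.007]
[-0.0, 0.0, -0.0, -0.054, 0.002, -0.007]
[-0.0, 0.0, -0.0, -0.081, 0.002, -0.007]
[-0.0, 0.0, -0.0, -0.101, 0.002, -0.007]
[-0.0, 0.0, 0.026, -0.115, 0.008, -0.007]
[-0.0, 0.0, 0.052, -0.129, 0.013, -0.007]
[-0.0, 0.0, 0.078, -0.144, 0.017, -0.007]
[-0.0, 0.0, 0.104, -0.159, 0.02, -0.007]
[-0.0, 0.0, 0.13, -0.173, 0.023, -0.007]
[-0.0, 0.0, 0.157, -0.189, 0.024, -0.007]
```

Request:
{"api": "carry_out", "payload": {
  "commands": [
    [[0, 0, 0, -0.027, 0.002, -0.007, 1], [0, 0, 0, -0.054, 0.002, -0.007, 1], [0, 0, 0, -0.081, 0.002, -0.007, 1], [0, 0, 0, -0.101, 0.002, -0.007, 1], [0, 0, 0.026, -0.115, 0.008, -0.007, 1], [0, 0, 0.052, -0.129, 0.013, -0.007, 1], [0, 0, 0.078, -0.144, 0.017, -0.007, 1], [0, 0, 0.078, -0.144, 0.017, -0.007, 1]]
  ]
}}

```text
t: 5.73
tool_pos: [541.7, 142.4, 88.5]
eef_rot: [-0.172, -3.137, 0.0]
wrist_force: [-2.0, 0.2, -0.1]
finger_gap: -0.001
grip_force: 0.7
```

```bash
python3 - <<'E'
from h import *
s=robot.state(); print(s['tool_pos'],s['wrist_force'],s['wrist_torque'],target(9,17,89)[0])
im=robot.grab_frame("scene"); a=im[130:250,200:380]
w=robot.grab_frame("wrist"); 
cv2.imwrite("pics/c3.png",np.hstack([cv2.resize(a,(450,300),interpolation=2),cv2.resize(w[150:350,120:420],(450,300)) [:, :350]]))
for r in rows(target(9,17,89),[target(a,17,89) for a in (11,13,15,17,18,20,22)]): print(r)
E
```

```text
[541.70922126 142.38634705  88.48388121] [-2.01034739  0.16996876 -0.12157511] [-0.0029326   0.34800245  0.08809972] [541.91940784 141.60202761  89.        ]
[0.0, 0.0, 0.017, -0.009, 0.004, 0.0]
[0.0, 0.0, 0.035, -0.019, 0.007, 0.0]
[0.0, 0.0, 0.052, -0.028, 0.01, 0.0]
[0.0, 0.0, 0.07, -0.038, 0.013, 0.0]
[0.0, 0.0, 0.079, -0.043, 0.014, 0.0]
[0.0, 0.0, 0.096, -0.053, 0.017, 0.0]
[0.0, 0.0, 0.113, -0.063, 0.019, 0.0]
```

View pics/c3.png

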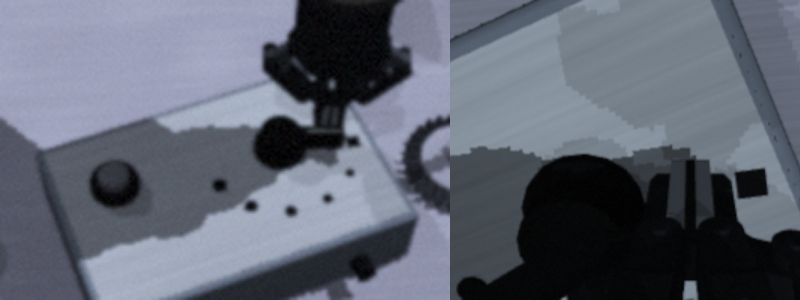

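In the crop from the scene camera, the fingers at (325,120) rest on the robot side of the lever, with about 2.5 N of contact force, as expected. I'll push through the first click.

Request:
{"api": "carry_out", "payload": {
  "commands": [
    [[0, 0, 0.017, -0.009, 0.004, 0, 1], [0, 0, 0.035, -0.019, 0.007, 0, 1], [0, 0, 0.052, -0.028, 0.01, 0, 1], [0, 0, 0.07, -0.038, 0.013, 0, 1], [0, 0, 0.079, -0.043, 0.014, 0, 1], [0, 0, 0.079, -0.043, 0.014, 0, 1]]
  ]
}}

```text
t: 6.33
tool_pos: [548.4, 143.5, 88.5]
eef_rot: [0.414, 3.114, 0.0]
wrist_force: [-0.4, 0.4, 0.8]
finger_gap: -0.001
grip_force: 0.0
```

```bash
python3 - <<'E'
from h import *
s=robot.state(); print(s['tool_pos'],s['wrist_force'],s['wrist_torque'],target(18,17,89)[0])
im=robot.grab_frame("scene"); a=im[130:250,200:380]
cv2.imwrite("pics/c4.png",cv2.resize(a,(720,480),interpolation=2))
E
```

```text
[548.37152711 143.54365245  88.47223814] [-0.42983838  0.40901717  0.81001081] [0.0160643  0.03545664 0.01116997] [548.58228674 143.05787582  89.        ]
```

View pics/c4.png

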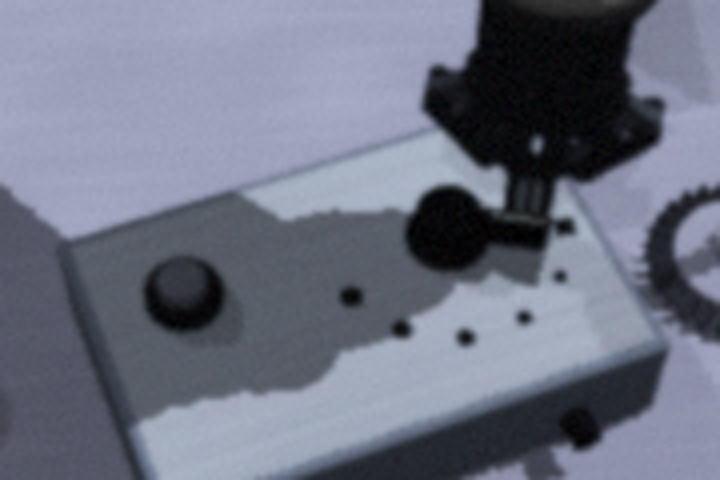

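```bash
cat >> h.py <<'E'
def tip_scene(ang,z=103,r=56):
    ci=robot.camera_info("scene"); t=np.radians(TH0-ang)
    P=np.array([[*AX,z],[AX[0]+r*np.cos(t),AX[1]+r*np.sin(t),z]])
    return (proj(P,ci,np.array(ci['cam_to_world']))-[200,130])*4
E
python3 - <<'E'
from h import *
for a in (0,10,15,20,30): print(a,tip_scene(a).round().tolist())
for r in rows(target(18,17,89),[target(a,17,89) for a in (20,22,24)]): print(r)
E
```

```text
0 [[449.0, 203.0], [550.0, 193.0]]
10 [[449.0, 203.0], [552.0, 207.0]]
15 [[449.0, 203.0], [551.0, 214.0]]
20 [[449.0, 203.0], [550.0, 221.0]]
30 [[449.0, 203.0], [546.0, 235.0]]
[0.0, 0.0, 0.017, -0.009, 0.004, 0.0]
[0.0, 0.0, 0.035, -0.019, 0.007, 0.0]
[0.0, 0.0, 0.052, -0.028, 0.01, 0.0]
```

Request:
{"api": "carry_out", "payload": {
  "commands": [
    [[0, 0, 0.017, -0.009, 0.004, 0, 1], [0, 0, 0.035, -0.019, 0.007, 0, 1], [0, 0, 0.052, -0.028, 0.01, 0, 1], [0, 0, 0.052, -0.028, 0.01, 0, 1]]
  ]
}}

```text
t: 6.72
tool_pos: [552.7, 143.8, 88.4]
eef_rot: [0.577, 3.088, -0.0]
wrist_force: [-1.0, -0.4, -0.2]
finger_gap: -0.001
grip_force: 0.0
```

```bash
python3 - <<'E'
from h import *
s=robot.state(); print(s['tool_pos'],s['wrist_force'],target(24,17,89)[0])
im=robot.grab_frame("scene"); a=im[160:200,290:360]
d=robot.grab_frame("side"); 
cv2.imwrite("pics/c5.png",np.vstack([cv2.resize(a,(700,300),interpolation=2),cv2.resize(d[185:225,200:270],(700,300),interpolation=2)]))
for r in rows(target(24,17,89),[target(a,17,89) for a in range(27,52,3)]): print(r)
E
```

```text
[552.73086763 143.83567374  88.38309688] [-0.96741345 -0.44834715 -0.23505141] [553.11547818 143.44056974  89.        ]
[0.0, 0.0, 0.026, -0.014, 0.006, 0.0]
[0.0, 0.0, 0.052, -0.028, 0.01, 0.0]
[0.0, 0.0, 0.079, -0.043, 0.014, 0.0]
[0.0, 0.0, 0.105, -0.058, 0.018, 0.0]
[0.0, 0.0, 0.131, -0.073, 0.02, 0.0]
[0.0, 0.0, 0.157, -0.088, 0.022, 0.0]
[0.0, 0.0, 0.183, -0.103, 0.023, 0.0]
[0.0, 0.0, 0.209, -0.118, 0.023, 0.0]
[0.0, 0.0, 0.236, -0.133, 0.022, 0.0]
```

View pics/c5.png

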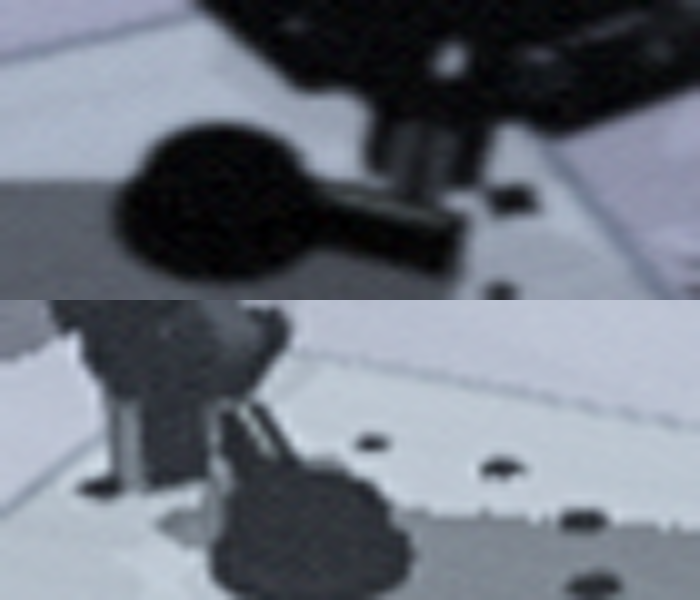

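In the side crop the lever points toward step 1, with marks 2 to 5 to its right at (372,443), (500,467), (583,520) and (595,583). The scene crop shows it past the square mark. The first click is done, so on to the second.

Request:
{"api": "carry_out", "payload": {
  "commands": [
    [[0, 0, 0.026, -0.014, 0.006, 0, 1], [0, 0, 0.052, -0.028, 0.01, 0, 1], [0, 0, 0.079, -0.043, 0.014, 0, 1], [0, 0, 0.105, -0.058, 0.018, 0, 1], [0, 0, 0.131, -0.073, 0.02, 0, 1], [0, 0, 0.157, -0.088, 0.022, 0, 1], [0, 0, 0.183, -0.103, 0.023, 0, 1], [0, 0, 0.209, -0.118, 0.023, 0, 1], [0, 0, 0.209, -0.118, 0.023, 0, 1]]
  ]
}}

```text
t: 7.57
tool_pos: [570.4, 140.8, 88.3]
eef_rot: [1.206, 2.901, -0.0]
wrist_force: [0.8, -0.6, 0.7]
finger_gap: 0.002
grip_force: 0.0
```

```bash
cat >> h.py <<'E'
def lever(c):
    """lever angle by darkness along the lever's top centre line vs beyond its flanks: print score per angle"""
    ci=robot.camera_info(c); T=np.array(ci['cam_to_world']); g=cv2.cvtColor(robot.grab_frame(c),cv2.COLOR_BGR2GRAY).astype('float32')
    out=[]
    for a in range(0,160,3):
        t=np.radians(TH0-a); P=[[AX[0]+r*np.cos(t),AX[1]+r*np.sin(t),z] for r in np.arange(30,55,2) for z in (85,94,103)]
        q=proj(P,ci,T).astype('float32'); out.append(int(cv2.remap(g,q[:,0],q[:,1],1).mean()))
    return out
E
python3 - <<'E'
from h import *
s=robot.state(); print(s['tool_pos'],s['wrist_force'],target(48,17,89)[0])
for c in("scene","side"): print(c,dict(zip(range(0,160,3),lever(c))))
for r in rows(target(48,17,89),[target(a,17,89) for a in range(51,79,3)]): print(r)
E
```

```text
[570.41588597 140.75821351  88.33450614] [ 0.7940012  -0.55523776  0.66872059] [570.90404789 140.24807092  89.        ]
scene {0: 26, 3: 26, 6: 28, 9: 29, 12: 31, 15: 32, 18: 34, 21: 36, 24: 39, 27: 43, 30: 47, 33: 48, 36: 48, 39: 43, 42: 39, 45: 31, 48: 26, 51: 23, 54: 17, 57: 17, 60: 22, 63: 30, 66: 37, 69: 45, 72: 51, 75: 56, 78: 57, 81: 57, 84: 57, 87: 56, 90: 57, 93: 57, 96: 58, 99: 57, 102: 57, 105: 58, 108: 59, 111: 59, 114: 61, 117: 62, 120: 64, 123: 65, 126: 67, 129: 69, 132: 70, 135: 73, 138: 75, 141: 77, 144: 80, 147: 83, 150: 86, 153: 88, 156: 91, 159: 92}
side {0: 172, 3: 163, 6: 151, 9: 135, 12: 112, 15: 90, 18: 76, 21: 70, 24: 68, 27: 72, 30: 84, 33: 112, 36: 126, 39: 101, 42: 65, 45: 93, 48: 102, 51: 67, 54: 99, 57: 146, 60: 158, 63: 153, 66: 147, 69: 145, 72: 145, 75: 145, 78: 147, 81: 147, 84: 145, 87: 143, 90: 142, 93: 140, 96: 136, 99: 132, 102: 132, 105: 134, 108: 133, 111: 131, 114: 132, 117: 134, 120: 135, 123: 132, 126: 128, 129: 127, 132: 129, 135: 132, 138: 134, 141: 133, 144: 133, 147: 132, 150: 132, 153: 133, 156: 133, 159: 133}
[0.0, 0.0, 0.026, -0.014, 0.006, 0.0]
[0.0, 0.0, 0.052, -0.028, 0.01, 0.0]
[0.0, 0.0, 0.079, -0.043, 0.014, 0.0]
[0.0, 0.0, 0.105, -0.058, 0.018, 0.0]
[0.0, 0.0, 0.131, -0.073, 0.02, 0.0]
[0.0, 0.0, 0.157, -0.088, 0.022, 0.0]
[0.0, 0.0, 0.183, -0.103, 0.023, 0.0]
[0.0, 0.0, 0.209, -0.118, 0.023, 0.0]
[0.0, 0.0, 0.236, -0.133, 0.022, 0.0]
[0.0, 0.0, 0.262, -0.149, 0.021, 0.0]
```

The lever reads near 56–60° with no contact force, so it has clicked into step 2. Third click next.

Request:
{"api": "carry_out", "payload": {
  "commands": [
    [[0, 0, 0.026, -0.014, 0.006, 0, 1], [0, 0, 0.052, -0.028, 0.01, 0, 1], [0, 0, 0.079, -0.043, 0.014, 0, 1], [0, 0, 0.105, -0.058, 0.018, 0, 1], [0, 0, 0.131, -0.073, 0.02, 0, 1], [0, 0, 0.157, -0.088, 0.022, 0, 1], [0, 0, 0.183, -0.103, 0.023, 0, 1], [0, 0, 0.209, -0.118, 0.023, 0, 1], [0, 0, 0.236, -0.133, 0.022, 0, 1], [0, 0, 0.262, -0.149, 0.021, 0, 1]]
  ]
}}

```text
t: 8.5
tool_pos: [588.3, 127.7, 88.4]
eef_rot: [-1.914, -2.491, -0.001]
wrist_force: [0.4, 1.3, 0.7]
finger_gap: -0.001
grip_force: 0.7
```

```bash
python3 - <<'E'
from h import *
s=robot.state(); print(s['tool_pos'],s['wrist_force'],target(78,17,89)[0],s['qpos'])
for c in("scene","side"): print(c,dict(list(zip(range(0,160,3),lever(c)))[15:42]))
E
```

```text
[588.27713411 127.70844718  88.43828592] [0.43905655 1.33950096 0.73725437] [588.83035766 126.65382792  89.        ] [-0.77020725  0.54049979  0.59502025  1.91804196 -0.4122194   0.80578244
  0.31024632]
scene {45: 19, 48: 21, 51: 26, 54: 30, 57: 34, 60: 35, 63: 36, 66: 37, 69: 37, 72: 36, 75: 36, 78: 29, 81: 19, 84: 21, 87: 32, 90: 45, 93: 55, 96: 58, 99: 57, 102: 56, 105: 56, 108: 59, 111: 60, 114: 61, 117: 62, 120: 63, 123: 65}
side {45: 65, 48: 58, 51: 56, 54: 71, 57: 86, 60: 84, 63: 80, 66: 85, 69: 91, 72: 84, 75: 74, 78: 70, 81: 67, 84: 78, 87: 98, 90: 113, 93: 124, 96: 133, 99: 138, 102: 139, 105: 138, 108: 137, 111: 136, 114: 134, 117: 132, 120: 131, 123: 129}
```

Request:
{"api": "carry_out", "payload": {
  "commands": [
    [[0, 0, 0.017, -0.009, 0.004, 0, 1], [0, 0, 0.035, -0.019, 0.007, 0, 1], [0, 0, 0.035, -0.019, 0.007, 0, 1]]
  ]
}}

```text
t: 8.85
tool_pos: [589.9, 124.3, 88.3]
eef_rot: [1.999, 2.423, -0.001]
wrist_force: [0.8, -0.6, 0.2]
finger_gap: 0.001
grip_force: 0.0
```

```bash
python3 - <<'E'
from h import *
s=robot.state(); print(s['tool_pos'],s['wrist_force'],target(82,17,89)[0])
for c in("scene","side"): print(c,dict(list(zip(range(0,160,3),lever(c)))[22:38]))
for r in rows(target(82,17,89),[target(a,17,89) for a in range(85,110,3)]): print(r)
im=cv2.resize(robot.grab_frame("side")[170:250,180:300],(780,520),interpolation=2); cv2.imwrite("pics/c6.png",im)
E
```

```text
[589.89130941 124.34789857  88.30324273] [ 0.76345672 -0.62977355  0.19159933] [590.60600768 124.19413585  89.        ]
scene {66: 43, 69: 49, 72: 55, 75: 59, 78: 58, 81: 50, 84: 41, 87: 43, 90: 47, 93: 34, 96: 22, 99: 29, 102: 47, 105: 55, 108: 59, 111: 60}
side {66: 85, 69: 94, 72: 108, 75: 111, 78: 110, 81: 108, 84: 99, 87: 84, 90: 74, 93: 72, 96: 69, 99: 71, 102: 79, 105: 86, 108: 92, 111: 97}
[0.0, 0.0, 0.026, -0.014, 0.006, 0.0]
[0.0, 0.0, 0.052, -0.028, 0.01, 0.0]
[0.0, 0.0, 0.079, -0.043, 0.014, 0.0]
[0.0, 0.0, 0.105, -0.058, 0.018, 0.0]
[0.0, 0.0, 0.131, -0.073, 0.02, 0.0]
[0.0, 0.0, 0.157, -0.088, 0.022, 0.0]
[0.0, 0.0, 0.183, -0.103, 0.023, 0.0]
[0.0, 0.0, 0.209, -0.118, 0.023, 0.0]
[0.0, 0.0, 0.236, -0.133, 0.022, 0.0]
```

View pics/c6.png

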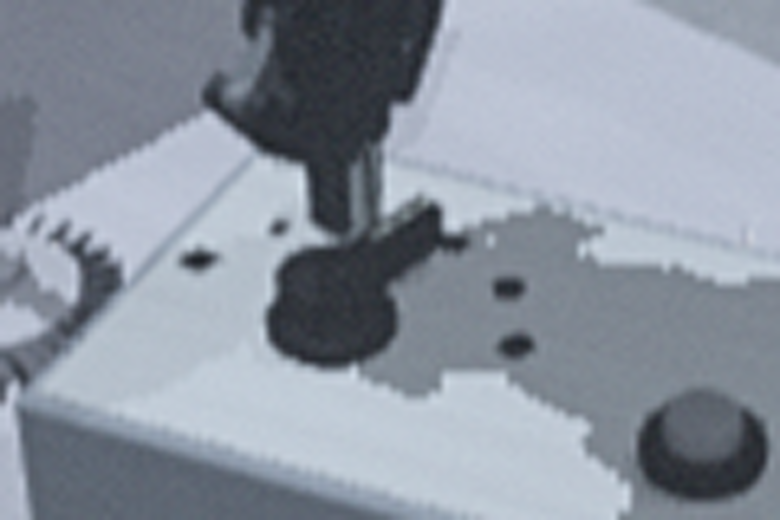

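The side crop shows the lever now pointing at the step 3 mark (455,242), with marks 4 and 5 at (509,288) and (516,345). Snapping happened at about 80° commanded, so the last click should come near 110°. I'll go to 106° and then advance in small steps.

Request:
{"api": "carry_out", "payload": {
  "commands": [
    [[0, 0, 0.026, -0.014, 0.006, 0, 1], [0, 0, 0.052, -0.028, 0.01, 0, 1], [0, 0, 0.079, -0.043, 0.014, 0, 1], [0, 0, 0.105, -0.058, 0.018, 0, 1], [0, 0, 0.131, -0.073, 0.02, 0, 1], [0, 0, 0.157, -0.088, 0.022, 0, 1], [0, 0, 0.183, -0.103, 0.023, 0, 1], [0, 0, 0.209, -0.118, 0.023, 0, 1], [0, 0, 0.209, -0.118, 0.023, 0, 1]]
  ]
}}

```text
t: 9.75
tool_pos: [596.8, 107.8, 88.4]
eef_rot: [2.46, 1.953, -0.0]
wrist_force: [-1.0, -0.8, -0.3]
finger_gap: -0.0
grip_force: 0.0
```

```bash
cat > q.py <<'E'
from h import *
s=robot.state(); print(s['t'],s['tool_pos'],s['wrist_force'])
for c in("scene","side"): print(c,dict(list(zip(range(0,160,3),lever(c)))[28:48]))
E
python3 q.py
```

```text
9.75 [596.8362558  107.83374932  88.37127637] [-0.95797851 -0.76708389 -0.27142011]
scene {84: 52, 87: 45, 90: 38, 93: 34, 96: 32, 99: 26, 102: 34, 105: 51, 108: 42, 111: 34, 114: 46, 117: 57, 120: 61, 123: 64, 126: 66, 129: 68, 132: 72, 135: 73, 138: 75, 141: 77}
side {84: 85, 87: 83, 90: 81, 93: 84, 96: 84, 99: 79, 102: 73, 105: 70, 108: 68, 111: 67, 114: 67, 117: 71, 120: 79, 123: 86, 126: 91, 129: 94, 132: 98, 135: 103, 138: 107, 141: 109}
```

Request:
{"api": "carry_out", "payload": {
  "commands": [
    [[0, 0, 0.017, -0.009, 0.004, 0, 1], [0, 0, 0.017, -0.009, 0.004, 0, 1], [0, 0, 0.017, -0.009, 0.004, 0, 1]]
  ]
}}

```text
t: 10.1
tool_pos: [596.9, 106.5, 88.3]
eef_rot: [-2.49, -1.915, 0.0]
wrist_force: [0.2, -1.0, 0.5]
finger_gap: -0.004
grip_force: 0.0
```

```bash
python3 q.py
```

```text
10.1 [596.9214625  106.49919756  88.31778793] [ 0.20160703 -0.96167823  0.48047056]
scene {84: 55, 87: 53, 90: 49, 93: 43, 96: 37, 99: 30, 102: 24, 105: 34, 108: 42, 111: 32, 114: 36, 117: 51, 120: 60, 123: 64, 126: 66, 129: 68, 132: 70, 135: 72, 138: 75, 141: 78}
side {84: 85, 87: 83, 90: 81, 93: 81, 96: 83, 99: 79, 102: 74, 105: 71, 108: 70, 111: 69, 114: 68, 117: 70, 120: 76, 123: 83, 126: 88, 129: 91, 132: 95, 135: 100, 138: 103, 141: 105}
```

Request:
{"api": "carry_out", "payload": {
  "commands": [
    [[0, 0, 0.017, -0.009, 0.004, 0, 1], [0, 0, 0.017, -0.009, 0.004, 0, 1], [0, 0, 0.017, -0.009, 0.004, 0, 1]]
  ]
}}

```text
t: 10.45
tool_pos: [597.2, 105.0, 88.3]
eef_rot: [2.523, 1.871, -0.0]
wrist_force: [-0.1, 0.1, -0.1]
finger_gap: -0.0
grip_force: 0.0
```

```bash
python3 q.py
```

```text
10.45 [597.21600765 105.04079785  88.33111827] [-0.1384005   0.10238786 -0.10230072]
scene {84: 46, 87: 50, 90: 51, 93: 51, 96: 49, 99: 48, 102: 45, 105: 40, 108: 34, 111: 25, 114: 19, 117: 26, 120: 38, 123: 39, 126: 40, 129: 49, 132: 58, 135: 67, 138: 73, 141: 76}
side {84: 84, 87: 90, 90: 93, 93: 90, 96: 92, 99: 98, 102: 99, 105: 97, 108: 94, 111: 92, 114: 86, 117: 80, 120: 74, 123: 69, 126: 66, 129: 65, 132: 67, 135: 71, 138: 74, 141: 75}
```

The lever has snapped on to step 4 and the contact force is zero. I'll back off and rise.

Request:
{"api": "carry_out", "payload": {
  "commands": [
    [[0, 0, 0, 0.04, 0, 0, 1], [0, 0, 0, 0.08, 0, 0, 1], [0, 0, 0, 0.08, 0, -0.25, 1], [0, 0, 0, 0.08, 0, -0.5, 1], [0, 0, 0, 0.08, 0, -0.75, 1], [0, 0, 0, 0.08, 0, -0.75, 1], [0, 0, 0, 0.08, 0, -0.75, 1]]
  ]
}}

```text
t: 11.13
tool_pos: [601.9, 117.6, 202.9]
eef_rot: [2.523, 1.871, 0.006]
wrist_force: [0.1, -1.3, -0.8]
finger_gap: -0.001
grip_force: 0.0
```

```bash
python3 - <<'E'
from h import *
s=robot.state(); b=now(); p=np.r_[s['tool_pos'],s['eef_rot']]; print(p)
im=robot.grab_frame("wrist"); cv2.imwrite("pics/w7.png",im)
P=U([587.5,47.4,.3104],np.array([[-30,-90,97],[-15,60,103],[-15+67*np.cos(np.pi/4),60-67*np.sin(np.pi/4),75]]))
print(P.round(1),proj(P,robot.camera_info("wrist"),wristT(p)).round())
r=robot.spot_in("wrist","start_top"); print([(np.round(d['location']).tolist(),round(d['conf'],2)) for d in r[:3]])
print(rows(b,[(np.r_[P[0,:2],150],b[1])]))
E
```

```text
[6.01888895e+02 1.17623437e+02 2.02855584e+02 2.52314018e+00
 1.87093316e+00 5.72800370e-03]
[[586.4 -47.5  97. ]
 [554.9 100.  103. ]
 [614.5  69.3  75. ]] [[313. 355.]
 [238. 245.]
 [308. 243.]]
[]
[[0.0, 0.0, 0.0, -1.084, 0.22, 0.35]]
```

View pics/w7.png

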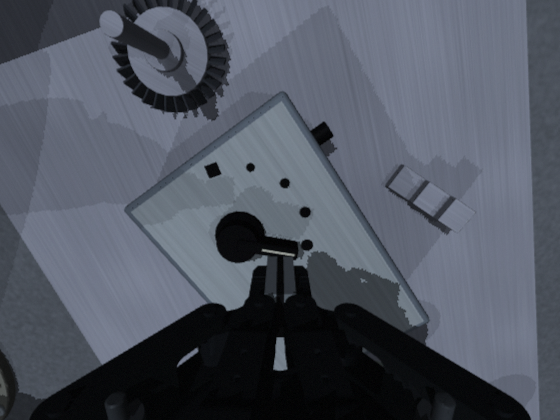

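The wrist view shows the lever pointing from the hub (240,238) at the fourth mark (307,244). The mark is within a pixel of its prediction, so the unit has not moved. Next I go above the button.

Request:
{"api": "carry_out", "payload": {
  "commands": [
    [[0, 0, 0, -0.9, 0.22, 0.1, 1], [0, 0, 0, -0.9, 0.22, 0.2, 1], [0, 0, 0, -0.9, 0.22, 0.35, 1], [0, 0, 0, -0.9, 0.22, 0.35, 1], [0, 0, 0, -0.9, 0.22, 0.35, 1]]
  ]
}}

```text
t: 11.65
tool_pos: [590.1, -27.6, 145.0]
eef_rot: [-2.53, -1.861, 0.009]
wrist_force: [0.1, 0.1, -0.7]
finger_gap: -0.002
grip_force: 0.0
```

Request:
{"api": "carry_out", "payload": {
  "commands": [
    [[0, 0, 0, -0.184, 0, 0.1, 1], [0, 0, 0, -0.184, 0, 0.2, 1], [0, 0, 0, -0.184, 0, 0.2, 1], [0, 0, 0, -0.184, 0, 0.2, 1]]
  ]
}}

```text
t: 11.98
tool_pos: [584.3, -48.1, 117.4]
eef_rot: [-2.524, -1.869, 0.004]
wrist_force: [1.1, 0.0, 0.6]
finger_gap: 0.001
grip_force: 0.0
```

```bash
python3 - <<'E'
from h import *
s=robot.state(); b=now(); print(s['tool_pos'],s['wrist_force'])
for c in ("scene","side"):
    im=robot.grab_frame(c); r=robot.spot_in(c,"start_top"); print([(np.round(d['location']).tolist(),round(d['conf'],2)) for d in r[:3]])
print(rows(b,[(np.r_[586,-47.5,z],b[1]) for z in (100,97,91,90)]))
E
```

```text
[584.30203246 -48.06781601 117.37852162] [1.11544764 0.03387931 0.63422551]
[]
[([557.0, 86.0, 98.0], 0.63), ([583.0, -51.0, 97.0], 0.44)]
[[0.0, 0.0, 0.0, 0.007, 0.01, 0.116], [0.0, 0.0, 0.0, 0.007, 0.01, 0.136], [0.0, 0.0, 0.0, 0.007, 0.01, 0.176], [0.0, 0.0, 0.0, 0.007, 0.01, 0.182]]
```

Request:
{"api": "carry_out", "payload": {
  "commands": [
    [[0, 0, 0, 0.007, 0.01, 0.1, 1], [0, 0, 0, 0.007, 0.01, 0.12, 1], [0, 0, 0, 0.007, 0.01, 0.14, 1], [0, 0, 0, 0.007, 0.01, 0.16, 1], [0, 0, 0, 0.007, 0.01, 0.17, 1], [0, 0, 0, 0.007, 0.01, 0.17, 1], [0, 0, 0, 0.007, 0.01, 0.17, 1]]
  ]
}}

```text
t: 12.77
tool_pos: [586.7, -48.0, 93.0]
eef_rot: [-2.525, -1.869, -0.0]
wrist_force: [-0.8, 1.9, 3.5]
finger_gap: 0.003
grip_force: 1.8
```

Request:
{"api": "carry_out", "payload": {
  "commands": [
    [[0, 0, 0, 0, 0, 0.007, 1], [0, 0, 0, 0, 0, 0.014, 1], [0, 0, 0, 0, 0, 0.014, 1], [0, 0, 0, 0, 0, 0.014, 1]]
  ]
}}

```text
t: 13.1
tool_pos: [586.8, -48.1, 91.0]
eef_rot: [2.525, 1.869, 0.001]
wrist_force: [-2.3, 2.0, 8.3]
finger_gap: 0.002
grip_force: 4.2
```

Request:
{"api": "carry_out", "payload": {
  "commands": [
    [[0, 0, 0, 0, 0, 0.007, 1], [0, 0, 0, 0, 0, 0.01, 1], [0, 0, 0, 0, 0, 0.01, 1], [0, 0, 0, 0, 0, 0.01, 1]]
  ]
}}

```text
t: 13.43
tool_pos: [586.9, -48.1, 90.6]
eef_rot: [-2.525, -1.869, -0.002]
wrist_force: [-10.8, 4.7, 30.9]
finger_gap: -0.002
grip_force: 15.4
```

The force climbed to 31 N with almost no further travel, so the button is fully down. I'll release it straight up.

Request:
{"api": "carry_out", "payload": {
  "commands": [
    [[0, 0, 0, 0, 0, -0.02, 1], [0, 0, 0, 0, 0, -0.06, 1], [0, 0, 0, 0, 0, -0.2, 1], [0, 0, 0, 0, 0, -0.4, 1], [0, 0, 0, 0, 0, -0.6, 1], [0, 0, 0, 0, 0, -0.8, 1], [0, 0, 0, 0, 0, -0.8, 1], [0, 0, 0, 0, 0, -0.8, 1]]
  ]
}}

```text
t: 14.1
tool_pos: [587.4, -48.2, 210.7]
eef_rot: [2.524, 1.869, 0.004]
wrist_force: [-0.9, 0.2, 0.1]
finger_gap: -0.001
grip_force: 0.0
```

```bash
python3 - <<'E'
from h import *
s=robot.state(); print(s['t'],s['tool_pos'],s['wrist_force'])
a=robot.grab_frame("scene"); d=robot.grab_frame("side")
cv2.imwrite("pics/f.png",np.vstack([cv2.resize(a[140:260,200:400],(500,300),interpolation=2),cv2.resize(d[180:300,170:370],(500,300),interpolation=2)]))
E
```

```text
14.1 [587.37502147 -48.22372167 210.74123488] [-0.90320381  0.15619773  0.12895198]
```

View pics/f.png

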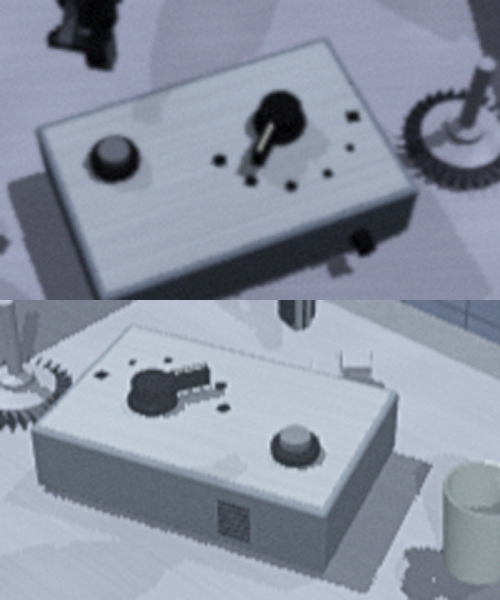

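Both views agree. In the scene crop the lever points from the hub (278,117) at the fourth round mark (251,181), with only mark 5 (219,160) beyond it. The button is back up and nothing else has moved.

```bash
python3 -c "
from h import *
print(robot.finish_job())"
```

```text
the job is handed in; nothing more can be done
None
```

The selector is at step 4, the start button was pressed fully down and came back up, nothing else visibly moved, and the job is handed in.

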